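# Level the ballast and hold the microscope foot's cover over its screw holes

### The arm

A 7-joint arm with a two-finger parallel gripper is mounted at the origin on the work surface. World frame = base frame: x ahead of the robot, y to its left, z up, the work surface at z = 0. Lengths are in m, angles in rad, forces in N, time in s.
With the tool pointing down it reaches from about 0.425 to 0.925 m from the base axis. Payload 6.8 kg.
Tool frame: the origin (TCP) lies midway between the tips of the shut fingers; the grasp point (between the pads) lies 19 mm behind it; y points along the fingers, z is the direction in which the jaws open and shut, and the axes are right-handed (so a half turn about y gives the same grasp; the last joint's range is limited). The gripper opens to 85 mm and grips with 20 to 120 N. Pads are 22 mm wide; open, the fingers measure 114 mm over their backs; the gripper's body (76 mm by 85 mm) begins 54 mm behind the grasp point. The pads swing forward as they close: fully open they stand 13 mm farther back than shut.
Start: joints at [-1.35, 0.477, 0.022, 1.555, -0.011, 1.109, -0.083], TCP at [0.218, 0.639, 0.231] pointing down, gripper open.
Joint ranges: [-2.96, 2.96], [-0.34, 2.1], [-1.41, 1.46], [0.24, 2.44], [-1.37, 4.51], [0.17, 1.92], [-2.96, 2.96]. Speed limits (rad/s): [2.39, 2.39, 3.14, 3.14, 3.14, 3.14, 3.14].

### API

Orientations are given as a unit quaternion [w, x, y, z].
In Python, from station import bot gives the robot as it stands. The module is installed in compiled form; this text tells all that it offers.
- The arm moves only by the shell command python3 -m crank 'ROWS' [FORCE]. ROWS is JSON, a list of rows, each an object with "linear": the shift along the tool's x, y, z in m, a list of three; "dr": the turn, a rotation vector about the tool's x, y, z in degrees, a list of three; "hand": the gripper command: -1 is shut, 1 is fully open, values between are in proportion. A call has 1 to 10 rows; each row is the pose to reach, as a shift and turn from the pose commanded when the call began, along the tool's axes at that moment; what a row does not reach only later rows make up. A row lasts 1/12 s, in which the tool goes at most 41.7 mm and 7.16 degrees, less where a joint would pass 70% of its speed; a pose out of reach is approached as far as the arm can. A call with a gripper value outside its range is refused whole. The fingers move at their own pace and stop on an object; FORCE is the grip in N (left out, the last holds). Time passes only in rows, so rows that repeat a pose let the fingers close. It gives the time, the measured TCP pose, the force and the opening at its end, in the units of the state.
- bot.get_obs(): the state, without advancing time (a new reading comes with each control period).
- bot.read_camera(name): name is "side" or "top" or "wrist"; returns the picture (384x512x3 uint8, blue, green, red); there is no depth.
- bot.camera_params(name): a dict with "K" (3x3 intrinsics, pixels), "R" (3x3) and "t" (3): a world point X has camera coordinates R X + t; the wrist camera has in their place "hand_eye" (4x4, takes a point from camera to tool coordinates, whose origin is the TCP and whose axes are the tool frame's). Camera axes: x right, y down, z forward; pixel columns grow to the right and rows downward; lengths in m; the calibration is good to about 2 mm. The wrist camera is an equidistant fisheye: a pixel r from the principal point sees the ray r / f radians off the axis. A picture is of the moment at which its call begins: read the wrist's pose just before it. camera_params takes no time and is no camera call.
- bot.hand_in(): hands the job in, once; it reports no verdict.
Trained networks look in the newest picture that a camera, given by its name, has taken for a name from the list of things; names that differ only in an ending like _2 or _b are one class to them, and where a whole thing is asked for, a point or a joint stands for the part that bears it (a point fixed in the world has none). Each returns a list of dicts, best first, with "score" (0 to 1); they miss things now and then, are a little off and sometimes report something else, mostly with a low value. They report only what shows in the picture. A call takes as long as a camera call.
- bot.search_frame(camera, target): "extent" ([left, top, right, bottom] in pixels, round what is visible of it).
- bot.cut_out(camera, target): "pixels" (384x512 bool, what is visible of it) and "extent" ([left, top, right, bottom] in pixels, round what is visible of it).
- bot.place_of(camera, target): "xy" ([column, row] in pixels: a listed point, or the origin of a listed thing).
The state is a dict: "t": time; "q": joint angles; "joint_vel": joint speeds; "joint_torque": joint torques, N m; "eef_pos": TCP position; "tool_rot": TCP orientation; "contact_force": force on the tool from outside, world axes, zero at the start; "torque": the same for the moment, N m; "gripper_width": opening from 0.0 (shut) to 1.0 (fully open).
Only numpy, scipy, OpenCV 4.12 (cv2) and the standard library are available. Lean on these libraries where they do the work, as an engineer would, in place of code of your own. Each camera call takes 0.05 s, during which the arm holds its last target. There are 200 camera calls.

### The job

The ballast blocks in the beige microscope foot are heaped above its rim: first spread them out into a single layer, so that all seven rest on the floor of the box, none on top of another or above the rim. Then pick up the cover plate by its handle and hold it level over the box, hovering about two centimetres above the rim without touching it, with its four holes centred over the four threaded holes so that a colleague can start the screws; finish still holding it there, motionless. Leave the bottle, slide box, screw dish and screwdriver where they are.

Things in the scene. Friction and masses are not known exactly. Their poses are not given: they have to be found in the camera images.
- base: the ballast foot of a microscope isolation platform: a heavy open-topped square box of beige enamel that stands fixed on the bench, 188 x 188 mm outside, 42 mm high, walls 14 mm thick, floor 6 mm thick lined with black rubber, so the well inside is 160 x 160 mm and 36 mm deep. Origin at the centre of its underside, on the bench; z up, x and y parallel to its walls
- cover: the cover plate of the foot: a flat square blue-grey metal plate, 208 x 208 x 4 mm, about 0.35 to 0.7 kg, with a round 16 mm through hole near each corner and a black bridge handle on top. Loose; at first it lies on two wooden bars with its underside 20 mm above the bench. Origin at the centre of its underside, z up through the handle; the handle bar runs along the plate's x axis. The hole pattern is a square, so the plate fits in any of the four quarter turns
- handle (a point): the centre of the cover's handle bar, 35 mm above the plate's underside, above the plate's centre. The bar is 90 mm long (along the plate's x), 16 mm wide (y) and 18 mm high; there are 22 mm of free space between the plate's top and the bar, and a small post at each end
- hole0 (a point): the centre of the 16 mm hole in the cover's +x +y corner, 87 mm from the plate's centre along x and along y, at the level of its underside
- hole1 (a point): the centre of the 16 mm hole in the cover's -x +y corner, 87 mm from the plate's centre along x and along y, at the level of its underside
- hole2 (a point): the centre of the 16 mm hole in the cover's -x -y corner, 87 mm from the plate's centre along x and along y, at the level of its underside
- hole3 (a point): the centre of the 16 mm hole in the cover's +x -y corner, 87 mm from the plate's centre along x and along y, at the level of its underside
- thread0 (a point): the mouth of the 6 mm threaded hole (black spot in a brass ring) in the rim of the base at its +x +y corner, 87 mm from the base's centre along x and along y, 42 mm above the bench
- thread1 (a point): the mouth of the 6 mm threaded hole (black spot in a brass ring) in the rim of the base at its -x +y corner, 87 mm from the base's centre along x and along y, 42 mm above the bench
- thread2 (a point): the mouth of the 6 mm threaded hole (black spot in a brass ring) in the rim of the base at its -x -y corner, 87 mm from the base's centre along x and along y, 42 mm above the bench
- thread3 (a point): the mouth of the 6 mm threaded hole (black spot in a brass ring) in the rim of the base at its +x -y corner, 87 mm from the base's centre along x and along y, 42 mm above the bench
- block0_mid (a point): the centre of a loose light-grey metal ballast block with a dark dot on top, 26 x 26 mm and 20 mm high, about 0.1 kg; its z axis is the 20 mm direction, x and y are parallel to its sides. At first one of the four that stand on the floor of the base in a close 2 x 2 square (2 mm gaps), its centre 16 mm above the bench
- block1_mid (a point): the centre of a loose light-grey metal ballast block with a dark dot on top, 26 x 26 mm and 20 mm high, about 0.1 kg; its z axis is the 20 mm direction, x and y are parallel to its sides. At first one of the four that stand on the floor of the base in a close 2 x 2 square (2 mm gaps), its centre 16 mm above the bench
- block2_mid (a point): the centre of a loose light-grey metal ballast block with a dark dot on top, 26 x 26 mm and 20 mm high, about 0.1 kg; its z axis is the 20 mm direction, x and y are parallel to its sides. At first one of the four that stand on the floor of the base in a close 2 x 2 square (2 mm gaps), its centre 16 mm above the bench
- block3_mid (a point): the centre of a loose light-grey metal ballast block with a dark dot on top, 26 x 26 mm and 20 mm high, about 0.1 kg; its z axis is the 20 mm direction, x and y are parallel to its sides. At first one of the four that stand on the floor of the base in a close 2 x 2 square (2 mm gaps), its centre 16 mm above the bench
- block4_mid (a point): the centre of a loose light-grey metal ballast block with a dark dot on top, 26 x 26 mm and 20 mm high, about 0.1 kg; its z axis is the 20 mm direction, x and y are parallel to its sides. At first one of the three that lie on top of that square, each squarely on a lower block, its centre 36 mm above the bench; the fourth top place is empty
- block5_mid (a point): the centre of a loose light-grey metal ballast block with a dark dot on top, 26 x 26 mm and 20 mm high, about 0.1 kg; its z axis is the 20 mm direction, x and y are parallel to its sides. At first one of the three that lie on top of that square, each squarely on a lower block, its centre 36 mm above the bench; the fourth top place is empty
- block6_mid (a point): the centre of a loose light-grey metal ballast block with a dark dot on top, 26 x 26 mm and 20 mm high, about 0.1 kg; its z axis is the 20 mm direction, x and y are parallel to its sides. At first one of the three that lie on top of that square, each squarely on a lower block, its centre 36 mm above the bench; the fourth top place is empty
- bottle: bystander: an amber reagent bottle, 60 mm across, 140 mm tall; origin at the centre of its underside
- slide_box: bystander: a blue slide box with a white band, 85 x 170 x 34 mm; origin at the centre of its underside
- screw_dish: bystander: a shallow round white dish holding four screws, 90 mm across, 22 mm tall; origin at the centre of its underside
- driver: bystander: a screwdriver lying on the bench along its x axis; origin under its middle

How it is judged:
By the outcome, as a careful person would: the job done as asked, in the order asked, and still so for the second after the job is handed in, while the arm keeps its last pose, push and grip.
It also fails if it takes over 72 s, if anything falls off the work surface, if the arm or the gripper's body presses on something with over 40 N, if the wrist force passes 120 N, or if a joint passes its speed limit or range.

## Working session

There is one attempt and no reset: what is moved stays moved. The work goes in short steps, Python scripts to look and compute and a shell command to move; the robot and the scene stay as the last step left them, time stands still between calls to the robot, and variables do not carry over. Pictures are saved under pics/ and viewed, about 8 in all and at most 12, crops included, and the job is handed in when it is done.

```bash
mkdir -p pics; python3 - <<'E'
from station import bot
import cv2,numpy as np
print({k:np.round(v,3).tolist() for k,v in bot.get_obs().items()})
a=bot.read_camera("side");b=bot.read_camera("top")
cv2.imwrite("pics/a.png",np.hstack([a,b])[:, :])
cv2.imwrite("pics/top.png",cv2.resize(b,(800,600)))
cv2.imwrite("pics/side.png",cv2.resize(a,(800,600)))
for c in ("side","top","wrist"):
  p=bot.camera_params(c); print(c,{k:np.round(v,4).tolist() for k,v in p.items()})
for n in ["base","cover","handle","hole0","hole1","thread0","block0_mid","block4_mid","bottle","slide_box","screw_dish","driver"]:
  print(n,[(round(d["score"],2),np.round(d["xy"],1).tolist()) for d in bot.place_of("top",n)])
E
```

```text
{'t': 0.0, 'q': [-1.35, 0.478, 0.022, 1.556, -0.012, 1.109, -0.083], 'joint_vel': [-0.001, -0.0, 0.001, -0.002, 0.0, 0.001, 0.0], 'joint_torque': [0.0, -59.646, 1.607, -28.12, 0.012, 0.009, -0.0], 'eef_pos': [0.218, 0.638, 0.23], 'tool_rot': [-0.697, 0.698, -0.116, 0.116], 'contact_force': [-0.314, -0.446, 0.718], 'torque': [-0.027, -0.003, 0.029], 'gripper_width': 1.0}
side {'K': [[435.445, 0.0, 256.7043], [0.0, 435.445, 188.9059], [0.0, 0.0, 1.0]], 'R': [[-0.9527, 0.3036, -0.0136], [0.1874, 0.5516, -0.8128], [-0.2392, -0.7769, -0.5824]], 't': [0.5643, -0.0479, 1.3819]}
top {'K': [[439.8547, 0.0, 256.0715], [0.0, 439.8547, 191.4926], [0.0, 0.0, 1.0]], 'R': [[-0.0237, -0.9997, -0.0024], [-0.9899, 0.0238, -0.1397], [0.1397, -0.0009, -0.9902]], 't': [-0.0037, 0.5648, 1.1655]}
wrist {'K': [[297.3186, 0.0, 258.262], [0.0, 297.3186, 194.1196], [0.0, 0.0, 1.0]], 'hand_eye': [[0.0008, 0.9585, 0.2849, -0.0736], [0.0006, -0.2849, 0.9585, -0.1435], [1.0, -0.0006, -0.0008, -0.0], [0.0, 0.0, 0.0, 1.0]]}
base [(0.82, [183.0, 205.2])]
cover [(0.93, [305.0, 203.0])]
handle [(0.63, [306.1, 204.7])]
hole0 [(0.98, [340.1, 227.5]), (0.97, [280.8, 242.7]), (0.61, [403.5, 191.9]), (0.59, [266.8, 179.2]), (0.58, [326.9, 167.8]), (0.48, [100.8, 250.4])]
hole1 [(0.98, [340.1, 227.5]), (0.97, [280.8, 242.7]), (0.61, [403.5, 191.9]), (0.59, [266.8, 179.2]), (0.58, [326.9, 167.8]), (0.48, [100.8, 250.4])]
thread0 [(0.97, [208.5, 241.6]), (0.82, [155.4, 171.7]), (0.8, [217.2, 178.2]), (0.77, [141.2, 240.0])]
block0_mid []
block4_mid [(0.5, [187.4, 209.0])]
bottle [(0.75, [99.1, 249.9]), (0.52, [265.6, 177.9])]
slide_box [(0.79, [252.8, 124.7]), (0.33, [405.4, 192.3])]
screw_dish [(0.97, [90.7, 207.5])]
driver [(0.8, [409.0, 190.2])]
```

View pics/top.png

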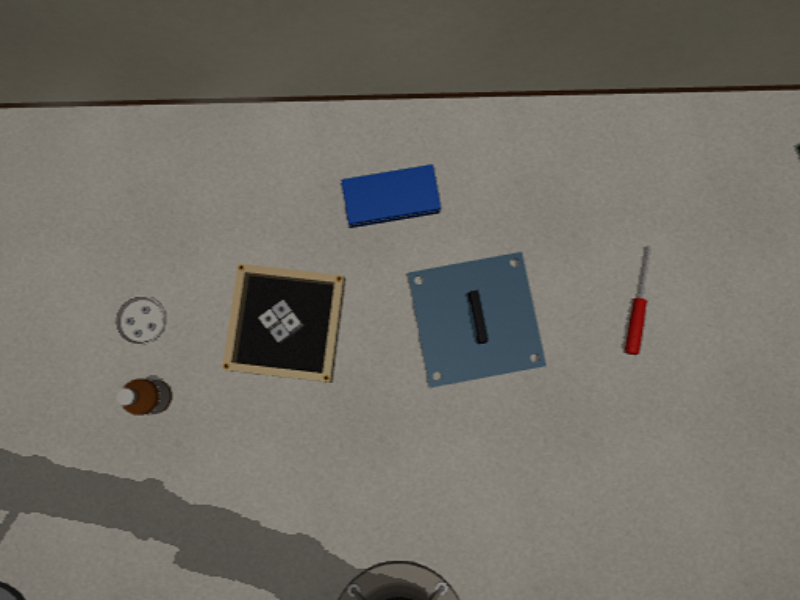

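View pics/side.png

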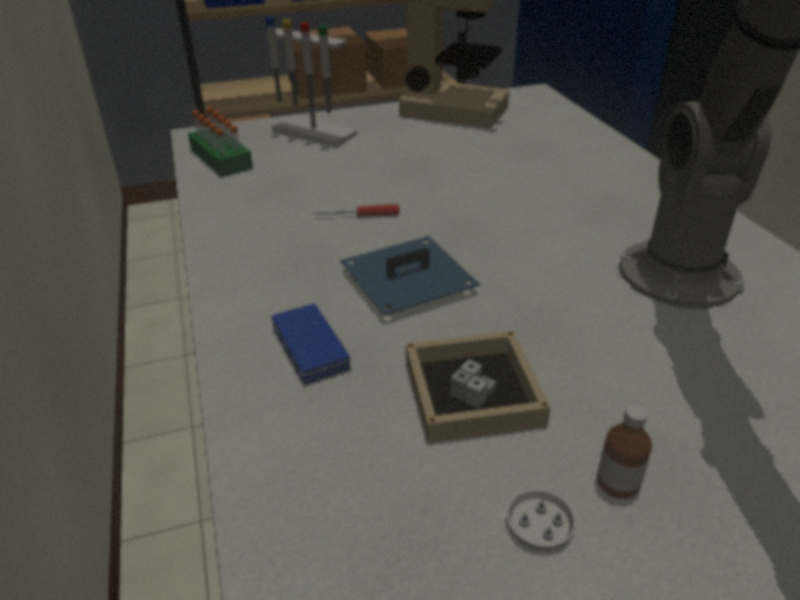

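The top view shows the box at about (285,323) in the 800 px picture, the cover at (477,318) and the block heap at (280,320). The side view confirms the heap. Next I fit the poses and look at the blocks more closely.

```bash
cat > h.py <<'E'
from station import bot
import cv2,numpy as np
from scipy.optimize import least_squares
from scipy.spatial.transform import Rotation as Ro
def obs():
    o=bot.get_obs(); q=np.array(o["tool_rot"]); return np.array(o["eef_pos"]),Ro.from_quat(q[[1,2,3,0]]).as_matrix(),o
def proj(cam,X,pose=None):
    X=np.atleast_2d(X).astype(float); p=bot.camera_params(cam); K=np.array(p["K"])
    if cam=="wrist":
        P,R=pose; H=np.array(p["hand_eye"]); c=((X-P)@R-H[:3,3])@H[:3,:3]
        rho=np.linalg.norm(c[:,:2],axis=1); th=np.arctan2(rho,c[:,2])
        return c[:,:2]/rho[:,None]*th[:,None]*K[0,0]+K[:2,2]
    c=X@np.array(p["R"]).T+p["t"]; return c[:,:2]/c[:,2:]*K[0,0]+K[:2,2]
def back(cam,uv,z,pose=None):
    g=least_squares(lambda v:(proj(cam,[v[0],v[1],z],pose)[0]-uv),[0.65,0.1]); return g.x
C=np.array([[1,1],[-1,1],[-1,-1],[1,-1]])*.087
def corners(x,y,a,z,C=C):
    c,s=np.cos(a),np.sin(a); return np.c_[C@np.array([[c,s],[-s,c]])+[x,y],np.full(len(C),z)]
def fit(views,z,x0):
    """views: list of (cam,pose,uv list); nearest-match each projected corner to detections within 12 px"""
    def res(v):
        r=[]
        for cam,pose,uv in views:
            p=proj(cam,corners(*v,z),pose); d=np.linalg.norm(p[:,None]-np.array(uv)[None],axis=2); j=d.argmin(1)
            for i in range(4):
                e=p[i]-uv[j[i]]; r+=list(e if d[i,j[i]]<12 else e*0)
        return np.array(r)
    g=least_squares(res,x0,loss="soft_l1",x_scale=[.01,.01,.05]); return g.x,res(g.x).reshape(-1,2)
def pts(cam,n,s=0.3): return np.array([d["xy"] for d in bot.place_of(cam,n) if d["score"]>s])
E
python3 - <<'E'
from h import *
bot.read_camera("top");bot.read_camera("side")
T={c:(pts(c,"thread0"),pts(c,"hole0")) for c in("top","side")}
for k,z,g in((0,.042,[[155.4,171.7],[217.2,178.2],[208.5,241.6]]),(1,.02,[[340.1,227.5],[280.8,242.7],[266.8,179.2],[326.9,167.8]])):
    w=np.array([back("top",u,z) for u in g]); d0=(w[0]+w[2])/2; e=w[0]-w[1]; a=np.arctan2(e[1],e[0])%(np.pi/2)
    print(np.round(w,4).tolist())
    for cs in (["top"],["side"],["top","side"]):
        x,r=fit([(c,None,T[c][k]) for c in cs],z,[*d0,a]); print(cs,np.round([*x[:2],np.degrees(x[2])],4),np.round(r,1).tolist())
im=bot.read_camera("top");im2=bot.read_camera("side")
cv2.imwrite("pics/crop.png",np.hstack([cv2.resize(im[165:250,135:225],(400,380),interpolation=2),cv2.resize(im2[205:285,250:360],(400,380),interpolation=2)]))
for n,z in(("bottle",0),("slide_box",0),("screw_dish",0)): print(n,back("top",pts("top",n)[0],z).round(3))
E
```

```text
[[0.6259, 0.2586], [0.6036, 0.0886], [0.4311, 0.114]]
['top'] [ 0.5296  0.1912 80.9938] [[1.1, -2.4], [0.3, -0.2], [-3.0, 3.2], [-0.1, 0.2]]
['side'] [ 0.5301  0.184  82.4932] [[0.9, -6.0], [1.0, 1.3], [-1.1, 0.4], [-0.8, -0.2]]
['top', 'side'] [ 0.5304  0.1889 81.2637] [[2.1, -2.5], [1.3, -0.6], [-2.3, 2.8], [0.6, -0.0], [1.3, -3.9], [2.6, 2.7], [0.0, 1.1], [-1.2, 0.8]]
[[0.4617, -0.246], [0.4241, -0.0816], [0.6013, -0.0481], [0.6296, -0.2175]]
['top'] [ 0.5312 -0.1499 11.6213] [[-0.3, -0.0], [-2.0, 1.1], [0.6, -1.3], [1.1, 0.1]]
['side'] [  0.5028  -0.2157 -49.7339] [[-0.0, -0.0], [-0.0, 0.0], [0.0, -0.0], [-0.0, -0.0]]
['top', 'side'] [ 0.531  -0.1506  9.8279] [[0.7, -1.1], [-3.0, 0.4], [0.1, -0.1], [2.5, 0.9], [0.9, 1.9], [1.3, -2.0], [-1.4, 0.6], [-1.5, 1.0]]
bottle [0.508 0.193]
slide_box [ 0.761 -0.016]
screw_dish [0.537 0.452]
```

View pics/crop.png

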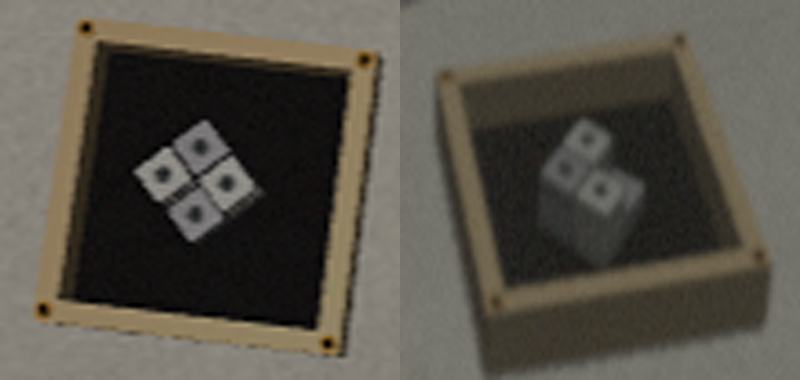

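The crop shows the four threads at about (154,171), (217,178), (209,242) and (145,234) in camera pixels. The block dots are near (180,198), (172,204), (186,206) and (179,213). The side view shows the empty top place on the robot side, over the (179,213) block. I'll check this with geometry.

```bash
python3 - <<'E'
from h import *
x,r=fit([("top",None,[[154.1,171.],[216.9,178.4],[208.8,242],[144.7,234.1]])],.042,[.53,.18,np.radians(82)]); print("base",np.round([*x[:2],np.degrees(x[2])],4),r.round(1).tolist())
for n,u in(("up",(180,197.7)),("left",(171.7,204.1)),("right",(186.3,206.2)),("down",(178.9,213.1))): print(n,back("top",u,.046).round(4),back("top",u,.026).round(4))
for n,u in(("far",(587,138)),("left",(567,170)),("near",(602,190)),("right",(632,185))): 
  uv=(250+(u[0]-400)*.275,205+u[1]*80/380);print("side",n,back("side",uv,.046).round(4),back("side",uv,.026).round(4))
P,R,o=obs(); print(P,R.round(3).tolist())
E
```

```text
base [ 0.5304  0.249  81.7825] [[-0.0, 0.0], [-0.0, -0.0], [-0.0, 0.0], [-0.0, 0.0]]
up [0.5516 0.1901] [0.5542 0.1936]
left [0.5346 0.2126] [0.5369 0.2165]
right [0.5279 0.173 ] [0.5301 0.1762]
down [0.5096 0.1931] [0.5115 0.1966]
side far [0.5312 0.1788] [0.5217 0.1582]
side left [0.5535 0.1975] [0.5446 0.1774]
side near [0.537  0.2189] [0.5277 0.1994]
side right [0.5166 0.2218] [0.5066 0.2024]
[0.21800495 0.6388269  0.23128476] [[0.946, -0.0, 0.323], [-0.323, -0.0, 0.946], [0.0, -1.0, -0.0]]
```

```bash
M='{"linear":[0.22,0,-0.16],"dr":[0,0,0],"hand":1}'; python3 -m crank '[{"linear":[0.22,0,-0.16],"dr":[0,0,0],"hand":1},{"linear":[0.22,0,-0.16],"dr":[0,0,0],"hand":1},{"linear":[0.22,0,-0.16],"dr":[0,0,0],"hand":1},{"linear":[0.22,0,-0.16],"dr":[0,0,0],"hand":1},{"linear":[0.22,0,-0.16],"dr":[0,0,0],"hand":1},{"linear":[0.22,0,-0.16],"dr":[0,0,0],"hand":1},{"linear":[0.22,0,-0.16],"dr":[0,0,0],"hand":1},{"linear":[0.22,0,-0.16],"dr":[0,0,0],"hand":1}]' 40
python3 -m crank '[{"linear":[0.22,0.02,-0.16],"dr":[0,34,0],"hand":0},{"linear":[0.22,0.02,-0.16],"dr":[0,34,0],"hand":0},{"linear":[0.22,0.02,-0.16],"dr":[0,34,0],"hand":0},{"linear":[0.22,0.02,-0.16],"dr":[0,34,0],"hand":0},{"linear":[0.22,0.02,-0.16],"dr":[0,34,0],"hand":0},{"linear":[0.22,0.02,-0.16],"dr":[0,34,0],"hand":0},{"linear":[0.22,0.02,-0.16],"dr":[0,34,0],"hand":0},{"linear":[0.22,0.02,-0.16],"dr":[0,34,0],"hand":0},{"linear":[0.22,0.02,-0.16],"dr":[0,34,0],"hand":0},{"linear":[0.22,0.02,-0.16],"dr":[0,34,0],"hand":0}]'
python3 - <<'E'
from h import *
P,R,o=obs(); print(P,R.round(3).tolist(),np.round(o["q"],2),o["joint_vel"])
im=bot.read_camera("wrist"); cv2.imwrite("pics/w1.png",cv2.resize(im,(800,600)))
uv=pts("wrist","thread0",.2); print(uv.round(1).tolist(),[back("wrist",u,.042,(P,R)).round(4).tolist() for u in uv])
for d in bot.place_of("wrist","block0_mid"): print(round(d["score"],2),np.round(d["xy"],1),[back("wrist",d["xy"],z,(P,R)).round(4).tolist() for z in(.036,.016)])
print(proj("wrist",corners(.53,.186,np.radians(82),.042),(P,R)).round(1).tolist())
E
```

```text
t: 1.92
eef_pos: [0.3791, 0.4105, 0.2317]
tool_rot: [-0.696, 0.698, -0.118, 0.12]
contact_force: [0.2, 0.9, -0.6]
gripper_width: 1.0
t: 2.75
eef_pos: [0.5305, 0.1955, 0.2112]
tool_rot: [0.634, -0.633, 0.314, -0.314]
contact_force: [1.2, 0.5, 0.7]
gripper_width: 0.504
[0.53048567 0.19546418 0.21124265] [[0.605, -0.0, 0.796], [-0.796, 0.001, 0.605], [-0.001, -1.0, 0.0]] [-0.71  0.32  0.31  1.86 -0.12  0.97  0.3 ] [-0.01825762 -0.00362791 -0.01346493  0.00126735  0.00164692 -0.00136015
  0.00123207]
[[249.6, 277.2], [254.9, 63.3], [363.1, 179.1], [148.3, 182.4]] [[0.5977, 0.0879], [0.4539, 0.2893], [0.6251, 0.265], [0.4336, 0.1148]]
0.61 [252.4 183.9] [[0.5304, 0.1834], [0.5332, 0.1791]]
[[253.6, 68.2], [145.8, 183.4], [253.7, 279.9], [362.2, 184.1]]
```

View pics/w1.png

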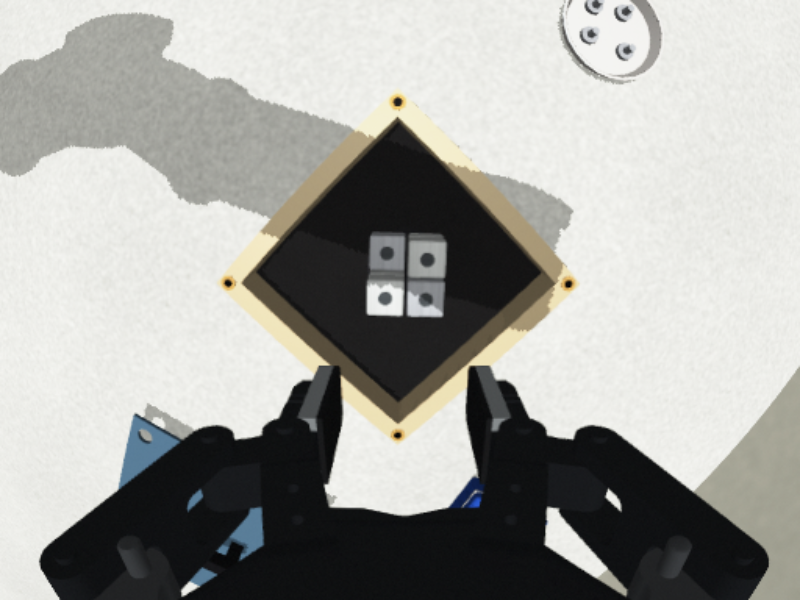

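The wrist view shows the box as a diamond with threads at (397,101), (228,283), (397,435) and (568,284). The dots are at TL (387,253), which is the low block, and TR (428,259), BL (385,298) and BR (427,299).

```bash
python3 - <<'E'
from h import *
P,R,o=obs(); s=.64
x,r=fit([("wrist",(P,R),np.array([[397,101.5],[228,283],[397,435.5],[568,284]])*s)],.042,[.53,.186,np.radians(82)]); print("base",np.round([*x[:2],np.degrees(x[2])],4),r.round(1).tolist())
for n,u,z in(("TL",(387,253),.026),("TR",(428,259),.046),("BL",(385,298),.046),("BR",(427,299),.046)):
  w=back("wrist",np.array(u)*s,z,(P,R)); d=R.T@(np.r_[w,z]-P); print(n,w.round(4),"tool delta",d.round(4))
d=R.T@(np.r_[x[:2],.042]-P);print("base centre tool",d.round(4), "z axis deg",np.degrees(np.arctan2(R[1,2],R[0,2])))
E
```

```text
base [ 0.5286  0.189  82.1127] [[0.1, 0.6], [0.2, -0.1], [0.1, -0.8], [-0.5, -0.1]]
TL [0.512  0.1988] tool delta [-0.0132  0.1854 -0.0128]
TR [0.5349 0.2157] tool delta [-0.0127  0.1654  0.0157]
BL [0.5282 0.176 ] tool delta [ 0.0147  0.1653 -0.0137]
BR [0.5518 0.1931] tool delta [0.0154 0.1653 0.0154]
base centre tool [ 0.0046  0.1694 -0.0055] z axis deg 37.343636477697004
```

```bash
python3 -m crank '[{"linear":[-0.013,0.12,0.016],"dr":[0,0,0],"hand":0},{"linear":[-0.013,0.12,0.016],"dr":[0,0,0],"hand":0},{"linear":[-0.013,0.12,0.016],"dr":[0,0,0],"hand":0},{"linear":[-0.013,0.12,0.016],"dr":[0,0,0],"hand":0},{"linear":[-0.013,0.15,0.016],"dr":[0,0,0],"hand":0},{"linear":[-0.013,0.17,0.016],"dr":[0,0,0],"hand":0},{"linear":[-0.013,0.183,0.016],"dr":[0,0,0],"hand":0},{"linear":[-0.013,0.183,0.016],"dr":[0,0,0],"hand":0},{"linear":[-0.013,0.183,0.016],"dr":[0,0,0],"hand":-1},{"linear":[-0.013,0.183,0.016],"dr":[0,0,0],"hand":-1}]' 40
python3 -m crank '[{"linear":[0,0,0],"dr":[0,0,0],"hand":-1},{"linear":[0,0,0],"dr":[0,0,0],"hand":-1},{"linear":[0,0,0],"dr":[0,0,0],"hand":-1},{"linear":[0,0,0],"dr":[0,0,0],"hand":-1}]'
```

```text
t: 3.73
eef_pos: [0.5371, 0.2145, 0.0302]
tool_rot: [0.634, -0.633, 0.314, -0.315]
contact_force: [0.6, 0.3, -0.1]
gripper_width: 0.298
t: 4.07
eef_pos: [0.537, 0.2145, 0.03]
tool_rot: [0.634, -0.632, 0.314, -0.315]
contact_force: [-0.1, -0.2, 7.7]
gripper_width: 0.294
```

```bash
python3 -m crank '[{"linear":[0,-0.015,0],"dr":[0,0,0],"hand":-1},{"linear":[0,-0.03,0],"dr":[0,0,0],"hand":-1},{"linear":[0,-0.03,0],"dr":[0,0,0],"hand":-1},{"linear":[-0.02,-0.03,-0.011],"dr":[0,0,0],"hand":-1},{"linear":[-0.038,-0.03,-0.0215],"dr":[0,0,0],"hand":-1},{"linear":[-0.038,-0.03,-0.0215],"dr":[0,0,0],"hand":-1},{"linear":[-0.038,-0.01,-0.0215],"dr":[0,0,0],"hand":-1},{"linear":[-0.038,0.008,-0.0215],"dr":[0,0,0],"hand":-1},{"linear":[-0.038,0.014,-0.0215],"dr":[0,0,0],"hand":-1},{"linear":[-0.038,0.018,-0.0215],"dr":[0,0,0],"hand":-1}]'
python3 -m crank '[{"linear":[0,0,0],"dr":[0,0,0],"hand":-1},{"linear":[0,0,0],"dr":[0,0,0],"hand":-1}]'
```

```text
t: 4.9
eef_pos: [0.4951, 0.2307, 0.0097]
tool_rot: [-0.632, 0.634, -0.315, 0.314]
contact_force: [-17.3, -7.5, 57.4]
gripper_width: 0.295
t: 5.07
eef_pos: [0.4965, 0.2311, 0.0107]
tool_rot: [0.633, -0.633, 0.315, -0.315]
contact_force: [1.0, -0.3, -1.3]
gripper_width: 0.295
```

```bash
python3 -m crank '[{"linear":[0,0,0],"dr":[0,0,0],"hand":-0.2},{"linear":[0,0,0],"dr":[0,0,0],"hand":-0.2},{"linear":[0,0,0],"dr":[0,0,0],"hand":-0.2},{"linear":[0,-0.02,0],"dr":[0,0,0],"hand":-0.2},{"linear":[0,-0.06,0],"dr":[0,0,0],"hand":-0.2},{"linear":[0,-0.1,0],"dr":[0,0,0],"hand":-0.2},{"linear":[0,-0.13,0],"dr":[0,0,0],"hand":-0.2},{"linear":[0,-0.13,0],"dr":[0,0,0],"hand":0}]'
python3 -m crank '[{"linear":[0.066,0,-0.008],"dr":[0,60,0],"hand":0},{"linear":[0.066,0,-0.008],"dr":[0,60,0],"hand":0},{"linear":[0.066,0,-0.008],"dr":[0,60,0],"hand":0},{"linear":[0.066,0,-0.008],"dr":[0,60,0],"hand":0},{"linear":[0.066,0,-0.008],"dr":[0,60,0],"hand":0},{"linear":[0.066,0,-0.008],"dr":[0,60,0],"hand":0},{"linear":[0.066,0,-0.008],"dr":[0,60,0],"hand":0},{"linear":[0.066,0,-0.008],"dr":[0,60,0],"hand":0},{"linear":[0.066,0,-0.008],"dr":[0,60,0],"hand":0},{"linear":[0.066,0,-0.008],"dr":[0,60,0],"hand":0}]'
python3 -m crank '[{"linear":[0,0,0],"dr":[0,30,0],"hand":0},{"linear":[0,0,0],"dr":[0,30,0],"hand":0},{"linear":[0,0,0],"dr":[0,30,0],"hand":0},{"linear":[0,0,0],"dr":[0,30,0],"hand":0},{"linear":[0,0,0],"dr":[0,30,0],"hand":0},{"linear":[0,0,0],"dr":[0,30,0],"hand":0},{"linear":[0,0,0],"dr":[0,30,0],"hand":0}]'
python3 - <<'E'
from h import *
P,R,o=obs(); print(P,R.round(3).tolist(),np.round(o["q"],2))
im=bot.read_camera("wrist"); 
x=[]
for n,p in(("BL",(.5282,.176,.046)),("BR",(.5518,.1931,.046))):
  print(n,(R.T@(np.array(p)-P)).round(4)); u=proj("wrist",[p],(P,R))[0]; cv2.drawMarker(im,tuple(int(round(v)) for v in u),(0,0,255),0,9)
print("base",(R.T@(np.array([.5286,.189,.042])-P)).round(4))
cv2.imwrite("pics/w2.png",cv2.resize(im,(800,600)))
E
```

```text
t: 5.73
eef_pos: [0.4996, 0.2329, 0.1467]
tool_rot: [0.636, -0.63, 0.313, -0.317]
contact_force: [0.2, 0.7, 0.3]
gripper_width: 0.497
t: 6.57
eef_pos: [0.5291, 0.1739, 0.14]
tool_rot: [-0.391, 0.391, -0.589, 0.589]
contact_force: [-0.8, -0.2, 0.9]
gripper_width: 0.501
t: 7.15
eef_pos: [0.5293, 0.1738, 0.1402]
tool_rot: [-0.227, 0.227, -0.67, 0.67]
contact_force: [-0.4, -0.1, -0.4]
gripper_width: 0.503
[0.52927862 0.17383814 0.14022817] [[-0.794, -0.0, 0.607], [-0.607, -0.0, -0.794], [0.0, -1.0, 0.0]] [-0.97  0.47  0.7   1.96 -0.4   0.85 -0.97]
BL [-0.0005  0.0942 -0.0024]
BR [-0.0296  0.0942 -0.0016]
base [-0.0087  0.0982 -0.0125]
```

View pics/w2.png

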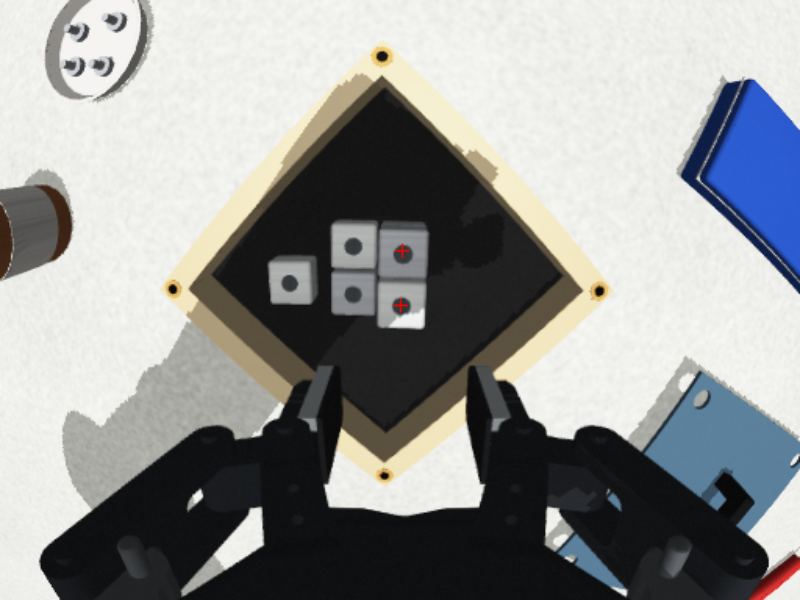

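Block 1 stands alone at left (290,283), with the lower pair at (353,246) and (353,294). The marks fall on the remaining top blocks at (402,305) and (402,253). Next is the (402,305) block, which goes to the bottom corner.

```bash
python3 -m crank '[{"linear":[0,0.04,-0.002],"dr":[0,0,0],"hand":0},{"linear":[0,0.08,-0.002],"dr":[0,0,0],"hand":0},{"linear":[0,0.1,-0.002],"dr":[0,0,0],"hand":0},{"linear":[0,0.111,-0.002],"dr":[0,0,0],"hand":0},{"linear":[0,0.111,-0.002],"dr":[0,0,0],"hand":0},{"linear":[0,0.111,-0.002],"dr":[0,0,0],"hand":-1},{"linear":[0,0.111,-0.002],"dr":[0,0,0],"hand":-1},{"linear":[0,0.111,-0.002],"dr":[0,0,0],"hand":-1},{"linear":[0,0.111,-0.002],"dr":[0,0,0],"hand":-1},{"linear":[0,0.111,-0.002],"dr":[0,0,0],"hand":-1}]'
python3 -m crank '[{"linear":[0,-0.015,0],"dr":[0,0,0],"hand":-1},{"linear":[0,-0.03,0],"dr":[0,0,0],"hand":-1},{"linear":[0.02,-0.03,-0.004],"dr":[0,0,0],"hand":-1},{"linear":[0.047,-0.03,-0.007],"dr":[0,0,0],"hand":-1},{"linear":[0.047,-0.03,-0.007],"dr":[0,0,0],"hand":-1},{"linear":[0.047,-0.01,-0.007],"dr":[0,0,0],"hand":-1},{"linear":[0.047,0.006,-0.007],"dr":[0,0,0],"hand":-1},{"linear":[0.047,0.011,-0.007],"dr":[0,0,0],"hand":-1},{"linear":[0.047,0.014,-0.007],"dr":[0,0,0],"hand":-1},{"linear":[0.047,0.016,-0.007],"dr":[0,0,0],"hand":-1}]'
python3 -m crank '[{"linear":[0,0.002,0],"dr":[0,0,0],"hand":-1},{"linear":[0,0.002,0],"dr":[0,0,0],"hand":-1}]'
```

```text
t: 8.03
eef_pos: [0.529, 0.1758, 0.0306]
tool_rot: [0.226, -0.225, 0.67, -0.67]
contact_force: [-0.4, -0.1, 5.7]
gripper_width: 0.294
t: 8.87
eef_pos: [0.4866, 0.1525, 0.0133]
tool_rot: [-0.225, 0.225, -0.67, 0.67]
contact_force: [0.5, -0.3, -0.6]
gripper_width: 0.292
t: 9.03
eef_pos: [0.4867, 0.1527, 0.0115]
tool_rot: [0.225, -0.225, 0.67, -0.67]
contact_force: [-0.3, -0.2, -1.3]
gripper_width: 0.293
```

```bash
python3 -m crank '[{"linear":[0,0.001,0],"dr":[0,0,0],"hand":-0.2},{"linear":[0,0.001,0],"dr":[0,0,0],"hand":-0.2},{"linear":[0,0.001,0],"dr":[0,0,0],"hand":-0.2},{"linear":[0,-0.02,0],"dr":[0,0,0],"hand":-0.2},{"linear":[0,-0.06,0],"dr":[0,0,0],"hand":-0.2},{"linear":[-0.03,-0.075,0.007],"dr":[0,0,0],"hand":0},{"linear":[-0.07,-0.075,0.007],"dr":[0,0,0],"hand":0},{"linear":[-0.077,-0.075,0.007],"dr":[0,0,0],"hand":0},{"linear":[-0.077,-0.075,0.007],"dr":[0,0,0],"hand":0}]'
python3 -m crank '[{"linear":[0,0.03,0],"dr":[0,0,0],"hand":0},{"linear":[0,0.047,0],"dr":[0,0,0],"hand":0},{"linear":[0,0.057,0],"dr":[0,0,0],"hand":0},{"linear":[0,0.057,0],"dr":[0,0,0],"hand":0},{"linear":[0,0.057,0],"dr":[0,0,0],"hand":-1},{"linear":[0,0.057,0],"dr":[0,0,0],"hand":-1},{"linear":[0,0.057,0],"dr":[0,0,0],"hand":-1},{"linear":[0,0.057,0],"dr":[0,0,0],"hand":-1},{"linear":[0,0.057,0],"dr":[0,0,0],"hand":-1}]'
```

```text
t: 9.78
eef_pos: [0.5544, 0.1962, 0.0869]
tool_rot: [0.228, -0.225, 0.67, -0.67]
contact_force: [-0.2, -1.3, -0.9]
gripper_width: 0.501
t: 10.53
eef_pos: [0.5524, 0.1937, 0.03]
tool_rot: [0.226, -0.225, 0.67, -0.67]
contact_force: [-0.4, -0.1, 1.7]
gripper_width: 0.297
```

Gripped at 25 mm, so the block is in hand. Place it at the top corner: dx = −0.035, dz = −0.011.

```bash
python3 -m crank '[{"linear":[0,-0.015,0],"dr":[0,0,0],"hand":-1},{"linear":[0,-0.03,0],"dr":[0,0,0],"hand":-1},{"linear":[-0.015,-0.03,-0.006],"dr":[0,0,0],"hand":-1},{"linear":[-0.035,-0.03,-0.011],"dr":[0,0,0],"hand":-1},{"linear":[-0.035,-0.03,-0.011],"dr":[0,0,0],"hand":-1},{"linear":[-0.035,-0.01,-0.011],"dr":[0,0,0],"hand":-1},{"linear":[-0.035,0.006,-0.011],"dr":[0,0,0],"hand":-1},{"linear":[-0.035,0.012,-0.011],"dr":[0,0,0],"hand":-1},{"linear":[-0.035,0.016,-0.011],"dr":[0,0,0],"hand":-1},{"linear":[-0.035,0.018,-0.011],"dr":[0,0,0],"hand":-1}]'
python3 -m crank '[{"linear":[0,0.001,0],"dr":[0,0,0],"hand":-1},{"linear":[0,0.001,0],"dr":[0,0,0],"hand":-0.2},{"linear":[0,0.001,0],"dr":[0,0,0],"hand":-0.2},{"linear":[0,0.001,0],"dr":[0,0,0],"hand":-0.2},{"linear":[0,-0.02,0],"dr":[0,0,0],"hand":-0.2},{"linear":[0,-0.06,0],"dr":[0,0,0],"hand":0},{"linear":[0,-0.1,0],"dr":[0,0,0],"hand":0},{"linear":[0.02,-0.14,0],"dr":[0,0,0],"hand":0},{"linear":[0.035,-0.18,0],"dr":[0,0,0],"hand":0},{"linear":[0.035,-0.2,0],"dr":[0,0,0],"hand":0}]'
python3 -m crank '[{"linear":[0,0,0],"dr":[0,0,0],"hand":0},{"linear":[0,0,0],"dr":[0,0,0],"hand":0},{"linear":[0,0,0],"dr":[0,0,0],"hand":0}]'
python3 - <<'E'
from h import *
P,R,o=obs(); print(P,R.round(3).tolist(),np.round(o["q"],2))
im=bot.read_camera("wrist"); cv2.imwrite("pics/w3.png",cv2.resize(im,(800,600)))
x,r=fit([("wrist",(P,R),pts("wrist","thread0",.2))],.042,[.5286,.189,np.radians(82)]); print("base",np.round([*x[:2],np.degrees(x[2])],4),r.round(1).tolist())
E
```

```text
t: 11.37
eef_pos: [0.5732, 0.2231, 0.0111]
tool_rot: [-0.225, 0.225, -0.67, 0.67]
contact_force: [-0.6, -0.0, -1.2]
gripper_width: 0.295
t: 12.2
eef_pos: [0.5452, 0.2, 0.2152]
tool_rot: [0.225, -0.223, 0.671, -0.67]
contact_force: [1.5, 0.8, -0.4]
gripper_width: 0.498
t: 12.45
eef_pos: [0.545, 0.2027, 0.2109]
tool_rot: [0.225, -0.226, 0.67, -0.67]
contact_force: [-0.3, -0.3, -0.5]
gripper_width: 0.5
[0.54497938 0.20265801 0.21089936] [[-0.797, -0.001, 0.604], [-0.604, 0.0, -0.797], [0.0, -1.0, -0.001]] [-1.04  0.43  0.77  1.84 -0.35  1.01 -1.05]
base [ 0.5286  0.1918 81.6998] [[1.0, 1.4], [-2.9, 0.2], [0.3, 0.1], [-0.1, -3.8]]
```

View pics/w3.png

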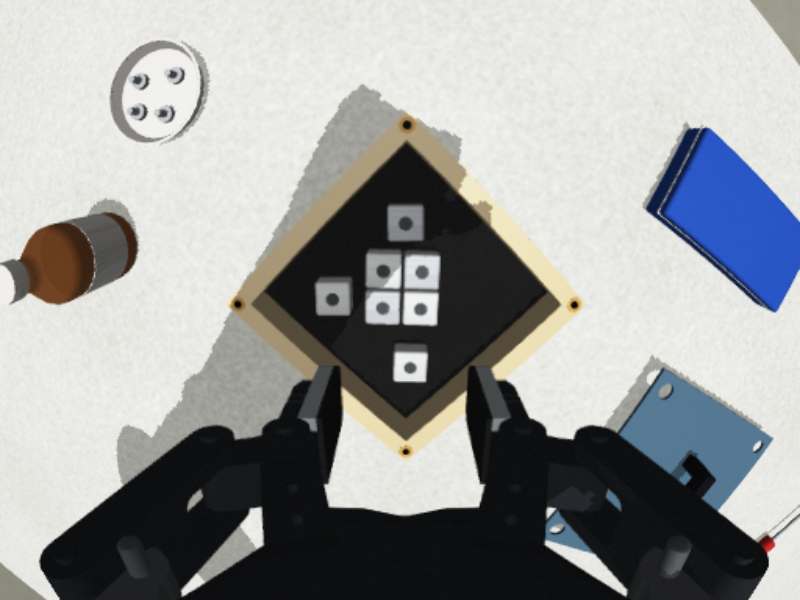

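Seven blocks lie in a single layer: the 2×2 square at (402,290), plus singles at (405,223), (333,297) and (410,367). Now over to the cover.

```bash
python3 - <<'E'
from h import *
P,R,o=obs()
x,r=fit([("wrist",(P,R),np.array([[406,124.5],[238,304],[405,451],[574,304.5]])*.64)],.042,[.5286,.189,np.radians(82)]); print("base",np.round([*x[:2],np.degrees(x[2])],4),r.round(1).tolist())
E
python3 -m crank '[{"linear":[0.113,0,0.136],"dr":[0,13,0],"hand":0},{"linear":[0.113,0,0.136],"dr":[0,13,0],"hand":0},{"linear":[0.113,0,0.136],"dr":[0,13,0],"hand":0},{"linear":[0.113,0,0.136],"dr":[0,13,0],"hand":0},{"linear":[0.113,0,0.136],"dr":[0,13,0],"hand":0},{"linear":[0.163,0,0.197],"dr":[0,27,0],"hand":0},{"linear":[0.193,0,0.234],"dr":[0,27,0],"hand":0},{"linear":[0.225,0,0.272],"dr":[0,27,0],"hand":0},{"linear":[0.225,0,0.272],"dr":[0,27,0],"hand":0},{"linear":[0.225,0,0.272],"dr":[0,27,0],"hand":0}]'
python3 -m crank '[{"linear":[0,0,0],"dr":[0,0,0],"hand":0},{"linear":[0,0,0],"dr":[0,0,0],"hand":0},{"linear":[0,0,0],"dr":[0,0,0],"hand":0},{"linear":[0,0,0],"dr":[0,0,0],"hand":0}]'
python3 - <<'E'
from h import *
P,R,o=obs(); print(P,R.round(3).tolist(),np.round(o["q"],2))
im=bot.read_camera("wrist"); cv2.imwrite("pics/w4.png",cv2.resize(im,(800,600)))
uv=pts("wrist","hole0",.2);print((uv/.64).round())
x,r=fit([("wrist",(P,R),uv)],.02,[.53,-.149,np.radians(10.5)]); print("cover",np.round([*x[:2],np.degrees(x[2])],4),r.round(1).tolist())
for d in bot.place_of("wrist","handle"): print("handle",round(d["score"],2),back("wrist",d["xy"],.055,(P,R)).round(4))
print("tool delta",(R.T@(np.r_[x[:2],.036]-P)).round(4),"zdeg",np.degrees(np.arctan2(R[1,2],R[0,2])))
E
```

```text
base [ 0.5275  0.1884 82.0629] [[-0.2, -0.0], [0.3, -0.2], [-0.3, -0.0], [0.2, 0.2]]
t: 13.38
eef_pos: [0.5282, -0.1582, 0.2111]
tool_rot: [-0.059, 0.06, -0.703, 0.706]
contact_force: [0.1, 0.3, 1.3]
gripper_width: 0.5
t: 13.72
eef_pos: [0.5307, -0.1483, 0.2107]
tool_rot: [0.063, -0.064, 0.704, -0.704]
contact_force: [0.0, 0.5, -0.6]
gripper_width: 0.498
[ 0.53072147 -0.14827044  0.21066894] [[-0.984, -0.001, 0.179], [-0.179, 0.001, -0.984], [0.001, -1.0, -0.001]] [-0.55  0.42  0.93  1.92 -0.4   1.   -0.84]
[[288. 152.]
 [530. 158.]
 [509. 381.]
 [299. 379.]]
cover [ 0.5055 -0.1735 -3.9921] [[0.0, 0.0], [0.0, -0.0], [-0.0, 0.0], [0.0, 0.0]]
handle 0.91 [ 0.5263 -0.1482]
tool delta [0.0292 0.1747 0.0204] zdeg -79.66215904872489
```

View pics/w4.png

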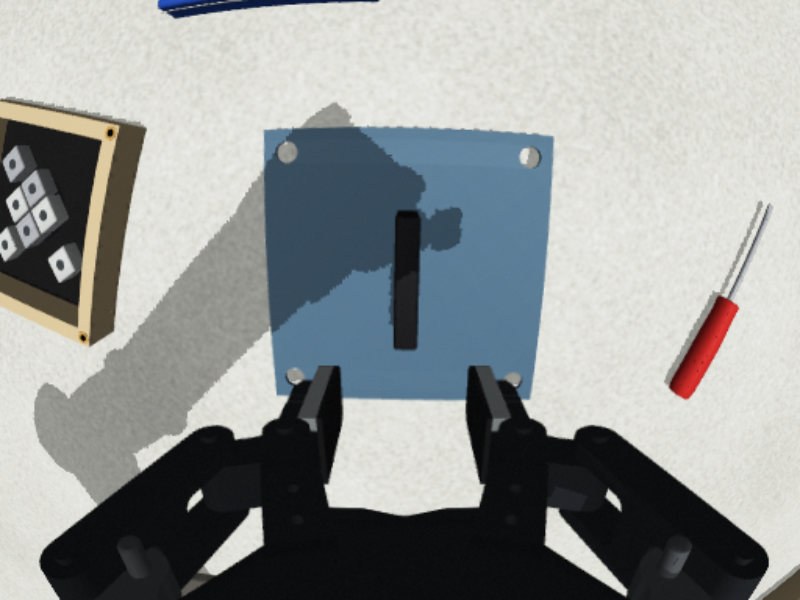

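The plate fills (265-550, 130-400), with the handle bar from (407,212) to (405,349) and the upper holes at (288,152) and (530,158). The bar runs almost along the image vertical.

```bash
python3 - <<'E'
from h import *
P,R,o=obs()
f=lambda u,z: back("wrist",np.array(u)*.64,z,(P,R))
h=[f(u,.023) for u in((288,152),(530,157.5),(511,381),(297,378))]; print(np.round(h,4).tolist()); h=np.array(h)
print("sides",[np.linalg.norm(h[i]-h[i-1]).round(4) for i in range(4)],"centre",h.mean(0).round(4), (h[0]+h[2])/2,(h[1]+h[3])/2)
a=h[1]-h[0]; print("yaw",np.degrees(np.arctan2(a[1],a[0]))+90)
# handle bar edge ends, top z .064
b=[f((407.5,212),.064),f((405.5,349),.064)]; d=b[0]-b[1]; m=(b[0]+b[1])/2
print("bar",np.round(b,4).tolist(),"len",np.linalg.norm(d).round(4),"mid",m.round(4),"yaw",np.degrees(np.arctan2(d[1],d[0])))
for c in(h.mean(0),m): print("tool delta",(R.T@(np.r_[c,.036]-P)).round(4))
E
```

```text
[[0.6002, -0.0518], [0.6276, -0.2233], [0.4547, -0.2503], [0.4267, -0.0801]]
sides [np.float64(0.1758), np.float64(0.1737), np.float64(0.175), np.float64(0.1725)] centre [ 0.5273 -0.1514] [ 0.52749339 -0.15104914] [ 0.52716662 -0.15167211]
yaw 9.073108359258399
bar [[0.5748, -0.1429], [0.4844, -0.1581]] len 0.0917 mid [ 0.5296 -0.1505] yaw 9.533147781914531
tool delta [0.0037 0.1751 0.0019]
tool delta [0.0013 0.1751 0.0015]
```

```bash
python3 -m crank '[{"linear":[0.003,0.04,0.0017],"dr":[0,1,0],"hand":0},{"linear":[0.003,0.08,0.0017],"dr":[0,1,0],"hand":0},{"linear":[0.003,0.12,0.0017],"dr":[0,1,0],"hand":0},{"linear":[0.003,0.15,0.0017],"dr":[0,1,0],"hand":0},{"linear":[0.003,0.165,0.0017],"dr":[0,1,0],"hand":0},{"linear":[0.003,0.173,0.0017],"dr":[0,1,0],"hand":0},{"linear":[0.003,0.174,0.0017],"dr":[0,1,0],"hand":0},{"linear":[0.003,0.174,0.0017],"dr":[0,1,0],"hand":-1},{"linear":[0.003,0.174,0.0017],"dr":[0,1,0],"hand":-1},{"linear":[0.003,0.174,0.0017],"dr":[0,1,0],"hand":-1}]' 100
python3 -m crank '[{"linear":[0,0,0],"dr":[0,0,0],"hand":-1},{"linear":[0,0,0],"dr":[0,0,0],"hand":-1},{"linear":[0,0,0],"dr":[0,0,0],"hand":-1},{"linear":[0,0,0],"dr":[0,0,0],"hand":-1},{"linear":[0,0,0],"dr":[0,0,0],"hand":-1},{"linear":[0,0,0],"dr":[0,0,0],"hand":-1}]'
```

```text
t: 14.7
eef_pos: [0.5287, -0.1521, 0.0389]
tool_rot: [0.057, -0.056, 0.705, -0.705]
contact_force: [-1.8, 2.6, 4.5]
gripper_width: 0.171
t: 15.2
eef_pos: [0.5288, -0.1521, 0.0389]
tool_rot: [0.057, -0.056, 0.705, -0.705]
contact_force: [-1.0, 2.0, 6.2]
gripper_width: 0.163
```

```bash
python3 -m crank '[{"linear":[0,-0.005,0],"dr":[0,0,0],"hand":-1},{"linear":[0,-0.015,0],"dr":[0,0,0],"hand":-1},{"linear":[0,-0.03,0],"dr":[0,0,0],"hand":-1},{"linear":[0,-0.05,0],"dr":[0,0,0],"hand":-1},{"linear":[0,-0.07,0],"dr":[0,0,0],"hand":-1},{"linear":[0,-0.09,0],"dr":[0,0,0],"hand":-1},{"linear":[0,-0.1,0],"dr":[0,0,0],"hand":-1},{"linear":[0,-0.1,0],"dr":[0,0,0],"hand":-1},{"linear":[0,-0.1,0],"dr":[0,0,0],"hand":-1}]' 120
python3 - <<'E'
from h import *
P,R,o=obs(); print(P,R.round(4).tolist(),np.round(o["q"],2),o["contact_force"],o["torque"],o["gripper_width"])
im=bot.read_camera("wrist"); cv2.imwrite("pics/w5.png",cv2.resize(im,(800,600)))
print((pts("wrist","hole0",.2)/.64).round(1).tolist())
# expected hole px if centred under the tool, level
e=np.r_[P[:2],0]; a=np.arctan2(R[1,2],R[0,2])+np.pi/2
print((proj("wrist",corners(P[0],P[1],a,P[2]-.015),(P,R))/.64).round(1).tolist())
print("yaw",np.degrees(a),"delta world",np.round([.5278-P[0],.1886-P[1]],4),"tool",(R.T@[.5278-P[0],.1886-P[1],0]).round(4))
E
```

```text
t: 15.95
eef_pos: [0.5277, -0.1522, 0.1374]
tool_rot: [0.057, -0.056, 0.705, -0.705]
contact_force: [-1.2, -0.0, -7.7]
gripper_width: 0.159
[ 0.52769572 -0.15224073  0.13739599] [[-0.9872, 0.0006, 0.1595], [-0.1595, 0.0004, -0.9872], [-0.0007, -1.0, -0.0003]] [-0.47  0.51  0.85  1.99 -0.51  0.87 -0.76] [-1.17700545 -0.04691855 -7.74139064] [0.01878965 0.03639151 0.02105715] 0.15928273124598616
[[225.5, 513.9], [579.7, 520.2], [636.7, 138.3], [170.5, 137.2]]
[[166.6, 139.8], [225.7, 523.2], [583.3, 522.8], [642.1, 139.7]]
yaw 9.1802371028235 delta world [1.000e-04 3.408e-01] tool [-5.450e-02  1.000e-04 -3.365e-01]
```

View pics/w5.png

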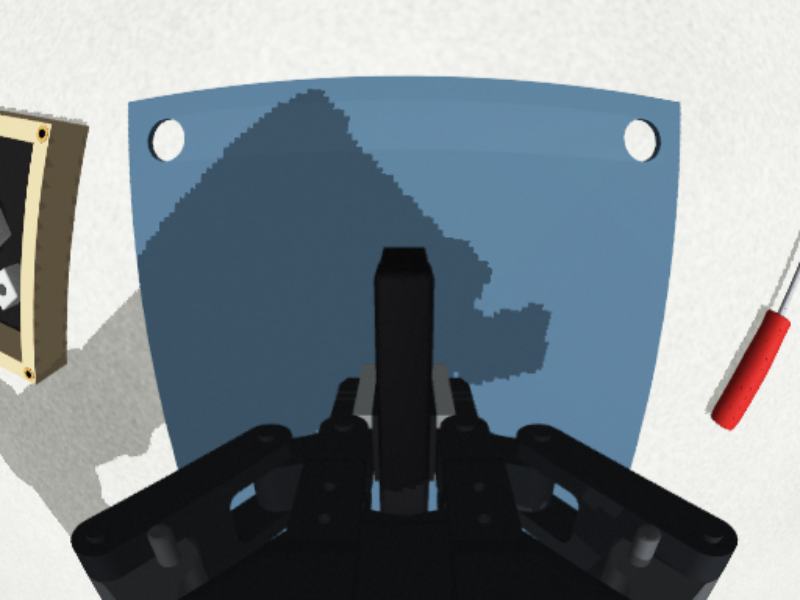

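The plate is in hand, with its far holes at (167,140) and (641,140), within about a pixel of where a centred, level grasp puts them. Now carry it to the box.

```bash
python3 -m crank '[{"linear":[-0.003,0,-0.017],"dr":[0,1,0],"hand":-1},{"linear":[-0.007,0,-0.041],"dr":[0,2.5,0],"hand":-1},{"linear":[-0.011,0,-0.068],"dr":[0,4,0],"hand":-1},{"linear":[-0.0155,0,-0.096],"dr":[0,5.5,0],"hand":-1},{"linear":[-0.02,0,-0.124],"dr":[0,7,0],"hand":-1},{"linear":[-0.0245,0,-0.151],"dr":[0,8.5,0],"hand":-1},{"linear":[-0.029,0,-0.179],"dr":[0,10,0],"hand":-1},{"linear":[-0.0335,0,-0.207],"dr":[0,11.5,0],"hand":-1},{"linear":[-0.038,0,-0.235],"dr":[0,13,0],"hand":-1},{"linear":[-0.042,0,-0.26],"dr":[0,14,0],"hand":-1}]'
python3 -m crank '[{"linear":[0,0,-0.01],"dr":[0,0,0],"hand":-1},{"linear":[0,0,-0.01],"dr":[0,0,0],"hand":-1},{"linear":[0,0,-0.01],"dr":[0,0,0],"hand":-1},{"linear":[0,0,-0.01],"dr":[0,0,0],"hand":-1}]'
cat > w.py <<'E'
from h import *
P,R,o=obs(); a=np.degrees(np.arctan2(R[1,2],R[0,2]))+90
print(P.round(4),R.round(4).tolist(),"yaw",a.round(2),"turn dr y",(a+7.94).round(2),"tool",(R.T@(np.array([.528,.1886,.081])-P)).round(4),o["t"],np.round(o["contact_force"],1))
E
python3 w.py
```

```text
t: 16.88
eef_pos: [0.5268, 0.1127, 0.136]
tool_rot: [0.031, -0.029, -0.706, 0.707]
contact_force: [1.4, -0.4, -6.7]
gripper_width: 0.16
t: 17.22
eef_pos: [0.5282, 0.1191, 0.1368]
tool_rot: [0.031, -0.03, -0.706, 0.707]
contact_force: [0.3, -0.8, -5.9]
gripper_width: 0.159
[0.5282 0.1191 0.1368] [[-0.9963, -0.0009, -0.0859], [0.0859, -0.0014, -0.9963], [0.0008, -1.0, 0.0014]] yaw -4.93 turn dr y 3.01 tool [ 0.0061  0.0557 -0.0693] 17.2167 [ 0.3 -0.8 -5.9]
```

```bash
python3 -m crank '[{"linear":[0.002,0,-0.015],"dr":[0,1,0],"hand":-1},{"linear":[0.003,0,-0.035],"dr":[0,2,0],"hand":-1},{"linear":[0.005,0,-0.055],"dr":[0,3,0],"hand":-1},{"linear":[0.006,0,-0.069],"dr":[0,3,0],"hand":-1},{"linear":[0.006,0.01,-0.069],"dr":[0,3,0],"hand":-1},{"linear":[0.006,0.02,-0.069],"dr":[0,3,0],"hand":-1},{"linear":[0.006,0.03,-0.069],"dr":[0,3,0],"hand":-1},{"linear":[0.006,0.04,-0.069],"dr":[0,3,0],"hand":-1},{"linear":[0.006,0.046,-0.069],"dr":[0,3,0],"hand":-1},{"linear":[0.006,0.05,-0.069],"dr":[0,3,0],"hand":-1}]'
python3 -m crank '[{"linear":[0,0,0],"dr":[0,0,0],"hand":-1},{"linear":[0,0,0],"dr":[0,0,0],"hand":-1},{"linear":[0,0,0],"dr":[0,0,0],"hand":-1}]'
cat >> w.py <<'E'
im=bot.read_camera("wrist"); to=bot.read_camera("top"); si=bot.read_camera("side")
up=lambda i:cv2.resize(i,(400,300),interpolation=2)
cv2.imwrite("pics/f%d.png"%(o["t"]*100),np.vstack([np.hstack([up(im[60:120,75:155]),up(im[60:120,365:445])]),np.hstack([up(to[160:250,125:245]),up(si[185:290,240:380])])]))
th=corners(.528,.1886,np.radians(82.06),.042); ho=corners(P[0],P[1],np.radians(a),P[2]-.019)
print("thr px",proj("wrist",th,(P,R)).round(1).tolist());print("hole px",proj("wrist",ho,(P,R)).round(1).tolist())
E
python3 w.py; ls pics
```

```text
t: 18.05
eef_pos: [0.528, 0.1889, 0.0861]
tool_rot: [0.049, -0.048, -0.705, 0.706]
contact_force: [-0.1, 0.3, -5.7]
gripper_width: 0.16
t: 18.3
eef_pos: [0.5289, 0.1899, 0.0877]
tool_rot: [-0.048, 0.049, 0.706, -0.705]
contact_force: [0.1, 0.7, -6.2]
gripper_width: 0.162
[0.5289 0.1899 0.0877] [[-0.9906, 0.0007, -0.1367], [0.1367, 0.0003, -0.9906], [-0.0007, -1.0, -0.0004]] yaw -7.86 turn dr y 0.08 tool [0.0008 0.0067 0.0014] 18.3 [ 0.1  0.7 -6.2]
thr px [[156.6, 311.5], [363.2, 311.3], [390.9, 92.4], [129.8, 91.8]]
hole px [[109.3, 89.7], [145.6, 331.4], [371.4, 331.2], [407.3, 89.5]]
a.png
crop.png
f1830.png
side.png
top.png
w1.png
w2.png
w3.png
w4.png
w5.png
```

View pics/f1830.png

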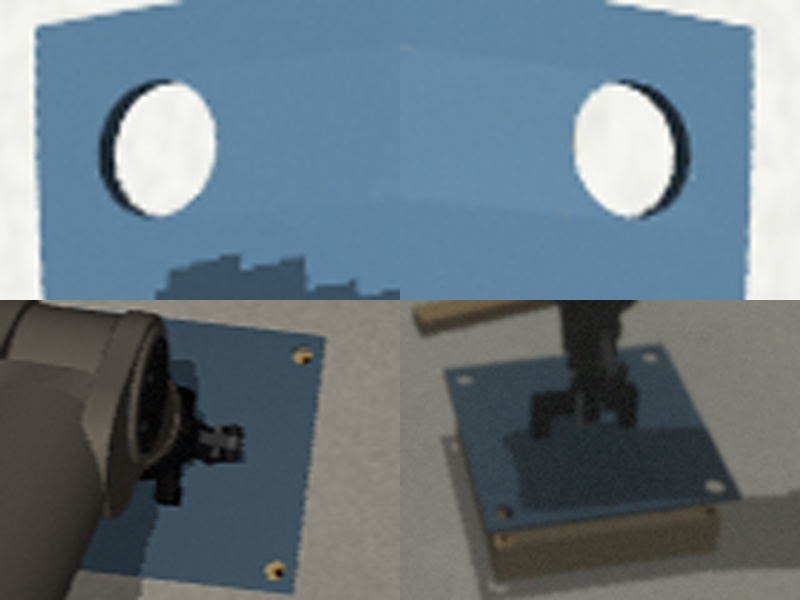

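The top view (lower left) shows brass and black threads through both visible holes at (303,356) and (275,571). The side view shows clear air above the rim. Lower the last few millimetres and measure.

```bash
python3 -m crank '[{"linear":[0.0005,0.003,0.0007],"dr":[0,0,0],"hand":-1},{"linear":[0.0008,0.005,0.0014],"dr":[0,0,0],"hand":-1},{"linear":[0.0008,0.0067,0.0014],"dr":[0,0,0],"hand":-1},{"linear":[0.0008,0.0067,0.0014],"dr":[0,0,0],"hand":-1},{"linear":[0.0008,0.0067,0.0014],"dr":[0,0,0],"hand":-1},{"linear":[0.0008,0.0067,0.0014],"dr":[0,0,0],"hand":-1},{"linear":[0.0008,0.0067,0.0014],"dr":[0,0,0],"hand":-1},{"linear":[0.0008,0.0067,0.0014],"dr":[0,0,0],"hand":-1}]'
cat > v.py <<'E'
from h import *
P,R,o=obs(); a=np.arctan2(R[1,2],R[0,2])+np.pi/2
print(P.round(4),"yaw",np.degrees(a).round(2),"tilt",R[2].round(4),o["t"])
B=corners(.528,.1886,np.radians(-7.94),.042); H=corners(P[0],P[1],a,P[2]-.017)
fr=[bot.read_camera("top").astype(float) for _ in range(6)]; to=np.mean(fr,0).astype(np.uint8)
si=np.mean([bot.read_camera("side").astype(float) for _ in range(6)],0).astype(np.uint8)
for n in("top","side"): print(n,"thr",proj(n,B).round(1).tolist(),"hole",proj(n,H).round(1).tolist())
for n in("top","side"): print(n,"det hole",[(round(d["score"],2),np.round(d["xy"],1).tolist()) for d in bot.place_of(n,"hole0")][:5],"thr",[(round(d["score"],2),np.round(d["xy"],1).tolist()) for d in bot.place_of(n,"thread0")][:5])
t=proj("top",H); s=proj("side",H)
def crop(im,c,w=10):
    c=np.round(c).astype(int); x=im[c[1]-w:c[1]+w,c[0]-w:c[0]+w]; return cv2.resize(x,(260,260),interpolation=0),(c-w).tolist()
ims=[crop(to,t[0]),crop(to,t[3])]+[crop(si,c) for c in s]; print([i[1] for i in ims])
cv2.imwrite("pics/v%d.png"%(o["t"]*100),np.vstack([np.hstack([i[0] for i in ims[:3]]),np.hstack([i[0] for i in ims[3:]])]))
E
python3 v.py; ls pics|grep v
```

```text
t: 19.12
eef_pos: [0.5276, 0.1888, 0.0807]
tool_rot: [-0.048, 0.048, 0.705, -0.705]
contact_force: [-0.5, 0.5, -5.7]
gripper_width: 0.159
[0.5276 0.1888 0.0807] yaw -7.84 tilt [-1.e-04 -1.e+00 -1.e-04] 19.1167
top thr [[153.9, 171.6], [144.4, 234.7], [208.3, 242.1], [216.6, 178.8]] hole [[151.9, 170.4], [142.3, 234.5], [207.4, 242.0], [215.7, 177.5]]
side thr [[277.1, 267.1], [349.4, 257.3], [327.3, 211.9], [263.4, 219.6]] hole [[277.5, 260.4], [350.6, 250.6], [328.0, 205.5], [263.4, 213.3]]
top det hole [(0.96, [206.3, 239.9]), (0.81, [144.3, 233.5]), (0.68, [214.4, 178.5])] thr [(0.58, [216.3, 176.7]), (0.52, [206.3, 241.2]), (0.43, [146.3, 232.2])]
side det hole [(0.9, [262.2, 213.0]), (0.89, [330.6, 206.6]), (0.8, [276.6, 261.6]), (0.79, [347.0, 251.4])] thr [(0.95, [278.7, 267.2]), (0.56, [347.6, 257.4]), (0.49, [301.4, 250.9])]
[[142, 160], [206, 167], [267, 250], [341, 241], [318, 196], [253, 203]]
v1911.png
```

View pics/v1911.png

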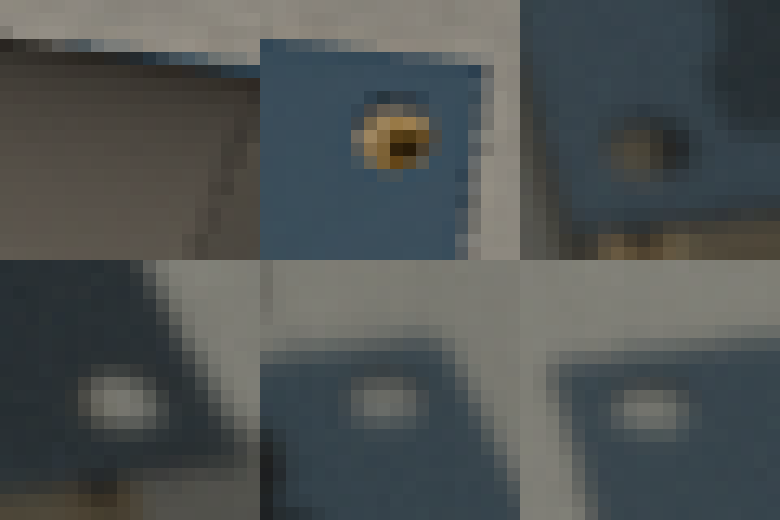

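The top view shows the thread inside the hole, less than 1 mm from its expected place. All four side-view holes carry the same camera offset as the threads did, to within 0.4 px. Handing in.

```bash
python3 -c "
from station import bot
import numpy as np
o=bot.get_obs(); print(o['t'],np.abs(o['joint_vel']).max(),o['eef_pos'],o['contact_force'],o['gripper_width']); print(bot.hand_in())"
```

```text
19.9167 0.0013193941675842475 [0.52751323 0.1887227  0.08059392] [-0.20404181 -0.84855059 -6.21247672] 0.1638955983740849
the job is handed in; nothing more can be done
None
```

I spread the seven blocks into a single layer on the box floor. I then picked up the cover by its handle and handed in with the arm holding it over the box, motionless, at 19.9 s.

- **Blocks:** I moved the three upper blocks one at a time to free floor. The wrist picture afterwards showed all seven in one layer, below the rim.
- **Height and tilt:** The underside is about 62 mm above the bench by arm reading, so about 20 mm above the rim, and level to within 0.1°.
- **Alignment:** By arm pose the plate centre is about 0.5 mm from the measured box centre, and its yaw is 0.1° off. The top camera, through one hole, and the side camera, over all four, agree to about 1 mm.
- **Other objects:** I did not touch the bottle, slide box, screw dish or screwdriver, but I did not measure them again at the end.

**What disagreed or went wrong:**
- The wrist camera could not see the threads through the holes because of its angle, so the last check relied on the top and side cameras.
- In the top view the arm hid some of the holes, and the network's points were 1–2 px off my own readings.
- The first block touched down with a brief 57 N at the wrist, within the 120 N wrist limit. I set the other two down more gently.

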